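# Load a feed block through the dispenser's one-way flap

### The arm

A 6-joint arm with a two-finger parallel gripper is mounted at the origin on the work surface. World frame = base frame: x ahead of the robot, y to its left, z up, the work surface at z = 0. Lengths are in mm, angles in degrees, forces in N, time in s.
With the tool pointing down it reaches from about 300 to 850 mm from the base axis. Payload 4.2 kg.
Tool frame: the origin (TCP) lies at the centre of the arm's flange, where the gripper is bolted on; the fingertips stand 191 mm ahead of it and the grasp point (between the pads) lies 172 mm ahead of it; z points along the fingers, y is the direction in which the jaws open and shut (so a half turn about z gives the same grasp; the last joint's range is limited). The gripper opens to 91 mm and grips with 3 to 60 N. Pads are 32 mm wide; open, the fingers measure 118 mm over their backs; the gripper's body (76 mm by 178 mm) begins 60 mm behind the grasp point.
Start: joints at [-67.724, 18.312, 89.639, -0, 72.044, -1.146], TCP at [228.565, -527.618, 404.776] pointing down, gripper open.
Joint ranges: [-177.97, 177.97], [-48.28, 115.42], [12.27, 149.76], [-77.06, 257.06], [2.81, 150.46], [-146.56, 146.56]. Speed limits (degrees/s): [147.25, 147.25, 180, 180, 180, 180].

### API

Orientations are given as [roll, pitch, yaw] about the fixed x, y, z axes, in that order (R = Rz(yaw) Ry(pitch) Rx(roll)).
In Python, from workcell import status, vision, ticket gives the robot as it stands.
- The arm moves only by the shell command python3 -m jog 'ROWS' [FORCE]. ROWS is JSON, a list of rows, each a list of 7 numbers: the finger opening in m, from 0 to 0.0912, then the shift along the tool's x, y, z in m, then the turn, a rotation vector about the tool's x, y, z in rad. A call has 1 to 12 rows; each row shifts and turns the commanded pose from where the row before left it, along the tool's axes as they then stand; what a row does not reach is not made up. A row lasts 1/8 s, in which the tool goes at most 62.5 mm and 10.7 degrees, less where a joint would pass 70% of its speed; a pose out of reach is approached as far as the arm can. A call with a gripper value outside its range is refused whole. The fingers move at their own pace and stop on an object; FORCE is the grip in N (left out, the last holds). Time passes only in rows, so rows that do not move let the fingers close. It gives the time, the measured TCP pose, the force and the opening at its end, in the units of the state.
- status.state(): the state, without advancing time (a new reading comes with each control period).
- vision.grab_frame(name): name is "scene" or "top" or "wrist"; returns a dict with "color" (480x640x3 uint8, blue, green, red), "depth" (480x640 float32, mm along the optical axis (not along the pixel's ray), 0 where there is no reading), "fov_y" (degrees; the focal length in pixels is half the picture's height over the tangent of half this angle, whatever the lens; pixels are square), "cx", "cy" (the principal point, pixels), "pose" (4x4, takes a point from camera to world coordinates). Camera axes: x right, y down, z forward; pixel columns grow to the right and rows downward; lengths in mm; the calibration is good to about 2 mm. The wrist camera is an equidistant fisheye: a pixel r from the principal point sees the ray r / f radians off the axis. A picture is of the moment at which its call begins.
- ticket.job_done(): hands the job in, once; it reports no verdict.
Trained networks look in the newest picture that a camera, given by its name, has taken for a name from the list of things; names that differ only in an ending like _2 or _b are one class to them, and where a whole thing is asked for, a point or a joint stands for the part that bears it (a point fixed in the world has none). Each returns a list of dicts, best first, with "p" (0 to 1); they miss things now and then, are a little off and sometimes report something else, mostly with a low value. They report only what shows in the picture. A call takes as long as a camera call. They do not tell look-alikes from the thing itself.
- vision.find_in(camera, label): "location" ([x, y, z] in mm, in world coordinates, good to about 4 mm: the middle of the surface that is visible of it).
- vision.silhouettes(camera, label): "pixels" (480x640 bool, what is visible of it).
The state is a dict: "time_s": time; "qpos": joint angles; "qvel": joint speeds; "effort": joint torques, N m; "ee_pos": TCP position; "ee_rot": TCP orientation; "force": force on the tool from outside, world axes, zero at the start; "torque": the same for the moment, N m; "gripper_width": finger opening in mm.
Only numpy, scipy, OpenCV 4.12 (cv2) and the standard library are available. Lean on these libraries where they do the work, as an engineer would, in place of code of your own. Each camera call takes 0.05 s, during which the arm holds its last target.

### The job

Load the feed block into the grey dispenser: pick it up, lay it lengthwise flat on the open lead-in of the chute, in front of the sprung flap, and let go. Then push it from behind, along the chute and through the flap, until you feel it press firmly (about 12 N) on the sprung buffer inside. While pushing, never load the dispenser with more than 20 N; then ease off and take the fingers out so that the flap closes behind the block, and leave the bowl, jar, scoop and glass cleaner where they are.

Things in the scene. Friction and masses are not known exactly. Their poses are not given: they have to be found in the camera images.
- block_center (a point): Centre of the loose brown pressed feed block lying flat: 56 mm long (x axis), 44 wide (y), 36 high, about 0.14 kg. Its upright corners are cut 10 mm at 45 degrees, so each end is a flat 24 mm wide; both ends alike. Grasp it lengthwise, by its flat ends, so that the fingers stand inside the chute when laying it down.
- dispenser: Grey plastic dispenser, fixed. Origin: on the shelf, in the flap's plane (x = 0), on the chute's centre line (y = 0); x is the pushing direction, z up. The chute runs from its open end at x = -130 mm to a 62 mm high housing with a press button at x = 165 to 235 mm. Chute floor 6 mm above the shelf, inside width 50 mm. While pushing, it may take 20 N at most.
- chute_lay (a point): Point on the chute floor in the lead-in, on the centre line, 70 mm before the flap, 6 mm above the shelf: the place for the middle of the block's underside when laid in. The lead-in (x = -130 to 0 mm of the dispenser) is open on top, with walls 20 mm above the floor.
- flap (a joint): Low white flap, 43 mm long, 3 thick, reaching only from 1 to 14 mm above the chute floor, on an upright hinge at x = 0, y = +29 mm of the dispenser. 0 = shut across the chute (a stop bars it from opening towards the lead-in), growing to 1.52 rad as pushed open. A weak spring (0.01 to 0.03 N m) shuts it. Push with the fingertips 17 to 30 mm above the chute floor: they pass over it.
- bowl: Small open stainless bowl, 90 mm wide, 40 mm high, standing loose; origin at the centre of its underside. Leave alone.
- jar: White ceramic jar with lid and knob, 88 mm wide, 111 mm high, loose; origin at the centre of its underside. Leave alone.
- scoop: Turquoise plastic scoop, lying loose: tray 50 x 40 x 22 mm about its origin (underside), flat handle to 113 mm along its -x. Leave alone.
- cleaner: Black glass cleaner lying flat, 70 x 40 x 26 mm, loose; origin at the centre of its underside. Leave alone.
- magazine (a point): Point on the chute floor, on the centre line, 80 mm beyond the flap. The magazine (x = 0 to 165 mm of the dispenser) has walls topped by two lips that leave a slot 38 mm wide on the centre line: fingers can stand down through it, the block cannot. Lips' underside 42 mm above the floor, top 51 mm above the shelf. A block is past the flap with its centre beyond x = 74 mm.
- buffer_zone (a point): Middle of the zone where the dark sprung buffer stands, 20 mm above the shelf. Its face is set anywhere from x = 110 to 140 mm of the dispenser (this point is at 125): find it by feel. It yields 1 mm per 2.5 N, 12 mm at most, damped (push at 20 mm/s or less near it), and pushes the block back when eased off. Friction and flap take up to about 5 N of push on the way.
Things that resemble listed ones, but are neither listed nor needed, are in the scene too. What is shaped like the part that bears block_center but blue or pink is not meant.

How it is judged (in metres and radians):
On the way, in this order (a step that is already met when the one before it is completed fails the run):
1. the block lies flat in the lead-in before the shut flap, let go (x of block_center in the frame of dispenser between -0.115 and -0.026 m and y of block_center in the frame of dispenser between -0.006 and 0.006 m and z of block_center in the frame of dispenser below 0.0285 m and angle between the x axis of block_center and the x axis of dispenser, either way round below 0.2 rad and value of joint flap below 0.1 rad and contact force between the fingers and block below 0.5 N), for 0.1 s.
2. the block, down in the chute, pushes the flap open (x of block_center in the frame of dispenser above 0 m and z of block_center in the frame of dispenser below 0.03 m and value of joint flap above 0.6 rad), for 0.05 s.
3. past the flap, the block is pressed on the buffer with 8 N or more for 0.2 s (x of block_center in the frame of dispenser above 0.078 m and z of block_center in the frame of dispenser below 0.03 m and contact force between block and dispenser above 8 N), for 0.2 s.
At the end, for the whole second after the job is handed in: The block lies flat and at rest in the magazine, its centre more than 74 mm beyond the flap's plane and within 6 mm of the chute's centre line, and the flap is shut behind it (within 0.08 rad) (x of block_center in the frame of dispenser between 0.074 and 0.14 m and y of block_center in the frame of dispenser between -0.006 and 0.006 m and z of block_center in the frame of dispenser below 0.0285 m and value of joint flap below 0.08 rad and linear speed of block below 0.01 m/s); the robot touches nothing.
It fails at once if while the block is pushed (its centre less than 40 mm before the flap, or beyond) the dispenser with its flap and buffer is loaded with more than 20 N (x of block_center in the frame of dispenser above -0.04 m and z of block_center in the frame of dispenser below 0.03 m and y of block_center in the frame of dispenser between -0.025 and 0.025 m and contact force between anything else and dispenser above 20 N).
It fails at once if a bystander is moved by more than 30 mm (distance of any of bowl, jar, scoop, cleaner from where it was at the start of the episode above 0.03 m).
It also fails if it takes over 67 s, if anything falls off the work surface, if the arm or the gripper's body presses on something with over 40 N, if the wrist force passes 120 N, or if a joint passes its speed limit or range.

## Working session

There is one attempt and no reset: what is moved stays moved. The work goes in short steps, Python scripts to look and compute and a shell command to move; the robot and the scene stay as the last step left them, time stands still between calls to the robot, and variables do not carry over. Pictures are saved under pics/ and viewed, and the job is handed in when it is done.

```bash
ls; mkdir -p pics; python3 - <<'E'
from workcell import status, vision
import cv2
print(status.state())
for n in ("scene","top","wrist"):
    f=vision.grab_frame(n); cv2.imwrite(f"pics/{n}0.png",f["color"]); print(n,f["fov_y"],f["cx"],f["cy"],f["pose"].round(3).tolist())
E
```

```text
pics
{'time_s': 0.0, 'qpos': array([-6.77231034e+01,  1.83503484e+01,  8.97056425e+01, -2.08139222e-03,
        7.20405376e+01, -1.14534289e+00]), 'qvel': array([-0.02069993,  0.06390362,  0.03852881, -0.0756849 , -0.00185633,
       -0.03430841]), 'effort': array([-1.62770622e-03, -4.12451220e+01, -2.31972992e+01,  7.24342908e-02,
        4.57026763e-02, -1.48887389e-04]), 'ee_pos': array([ 228.50522751, -527.47071219,  403.93811029]), 'ee_rot': array([-1.79903451e+02,  4.90186179e-05,  2.34228830e+01]), 'force': array([ 0.30667523,  0.56493239, -0.22130271]), 'torque': array([0.00314135, 0.0543736 , 0.01542231]), 'gripper_width': 90.93741934411784}
scene 49.34162516437686 326.61420542580373 243.32711788565888 [[0.542, 0.476, -0.692, 1338.496], [0.84, -0.303, 0.45, -562.335], [0.005, -0.825, -0.565, 674.971], [0.0, 0.0, 0.0, 1.0]]
top 49.065882276651735 314.5297248712016 238.45981824598414 [[0.141, -0.969, 0.202, 347.566], [-0.99, -0.138, 0.027, -96.126], [0.002, -0.204, -0.979, 1097.72], [0.0, 0.0, 0.0, 1.0]]
wrist 65.70646984690485 316.11547968042265 241.79492363429648 [[0.397, -0.885, -0.241, 297.16], [-0.918, -0.384, -0.102, -498.392], [-0.002, 0.262, -0.965, 384.564], [0.0, 0.0, 0.0, 1.0]]
```

View pics/scene0.png

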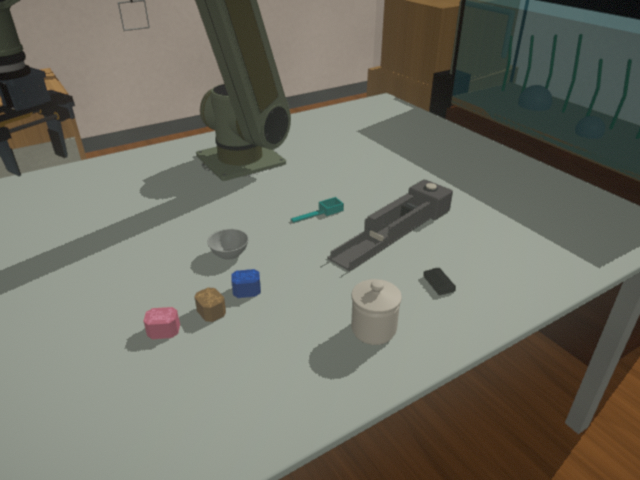

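View pics/top0.png

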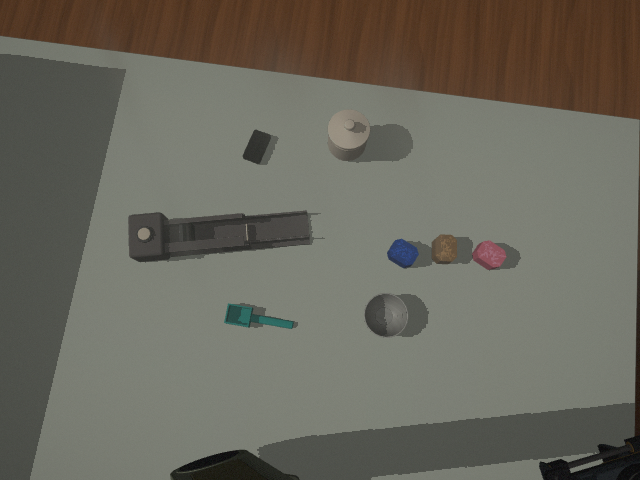

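```bash
python3 - <<'E'
from workcell import status, vision
for c in ("top","scene"):
  for l in ("block_center","dispenser","flap","bowl","jar","scoop","cleaner"):
    try:
      print(c,l,[(d["location"].round(0).tolist() if hasattr(d["location"],'round') else d["location"],round(d["p"],2)) for d in vision.find_in(c,l)])
    except Exception as e: print(c,l,e)
E
```

```text
top block_center [([583.0, -424.8, 38.5], 0.9), ([559.9, -250.9, 33.6], 0.85), ([581.4, -333.4, 36.5], 0.78)]
top dispenser [([546.7, 148.8, 21.6], 0.83)]
top flap []
top bowl [([432.1, -231.5, 17.4], 0.96)]
top jar []
top scoop [([392.0, 49.6, 8.5], 0.7)]
top cleaner [([756.3, 90.4, 19.2], 0.89)]
scene block_center [([572.0, -259.1, 36.4], 0.76), ([600.3, -340.5, 35.9], 0.64), ([597.1, -436.1, 38.7], 0.55), ([769.8, 85.4, 17.2], 0.23)]
scene dispenser [([565.8, 128.6, 24.4], 0.67)]
scene flap []
scene bowl [([415.0, -227.6, 23.3], 0.94)]
scene jar [([817.8, -125.9, 72.6], 0.7)]
scene scoop [([398.8, 51.2, 7.1], 0.93), ([564.1, 129.7, 24.1], 0.49)]
scene cleaner []
```

```bash
cat > h.py <<'E'
import numpy as np, cv2
from workcell import status, vision
def cloud(f):
    fl=240/np.tan(np.radians(f["fov_y"]/2)); v,u=np.mgrid[0:480,0:640]
    d=f["depth"].astype(float)
    P=np.stack([(u-f["cx"])/fl*d,(v-f["cy"])/fl*d,d],-1)
    if f.get("fish"): pass
    return P@f["pose"][:3,:3].T+f["pose"][:3,3]
def wcloud(f):
    fl=240/np.tan(np.radians(f["fov_y"]/2)); v,u=np.mgrid[0:480,0:640]
    x=(u-f["cx"]);y=(v-f["cy"]);r=np.hypot(x,y)+1e-9;th=r/fl
    d=f["depth"].astype(float); t=np.tan(th)*d
    P=np.stack([x/r*t,y/r*t,d],-1); P[th>1.4]=np.nan
    return P@f["pose"][:3,:3].T+f["pose"][:3,3]
def wproj(f,p):
    fl=240/np.tan(np.radians(f["fov_y"]/2))
    q=(np.asarray(p,float)-f["pose"][:3,3])@f["pose"][:3,:3]
    r=np.linalg.norm(q[...,:2],axis=-1);th=np.arctan2(r,q[...,2])
    return q[...,:2]/(r[...,None]+1e-9)*(th*fl)[...,None]+[f["cx"],f["cy"]]
def proj(f,p):
    fl=240/np.tan(np.radians(f["fov_y"]/2))
    q=(np.asarray(p,float)-f["pose"][:3,3])@f["pose"][:3,:3]
    return q[...,:2]/q[...,2:]*fl+[f["cx"],f["cy"]]
E
python3 - <<'E'
from h import *
for n in ("top","scene"):
    f=vision.grab_frame(n);W=cloud(f);hsv=cv2.cvtColor(f["color"],cv2.COLOR_BGR2HSV)
    for d in vision.silhouettes(n,"block_center"):
        m=d["pixels"]&(f["depth"]>0);P=W[m];h=np.median(hsv[m],0)
        print(n,round(d["p"],2),"hsv",h,"n",m.sum(),"med",np.median(P,0).round(1), "zq",np.percentile(P[:,2],[5,50,95]).round(1))
        T=P[P[:,2]>np.percentile(P[:,2],95)-6]; 
        print("  top: mean",T.mean(0).round(1),"rect",cv2.minAreaRect(T[:,:2].astype(np.float32)))
    # table
    m=(abs(W[...,0]-500)<60)&(abs(W[...,1]+120)<60)&(f["depth"]>0);print("table z",np.median(W[m],0))
    for d in vision.silhouettes(n,"dispenser")[:1]:
        m=d["pixels"]&(f["depth"]>0);P=W[m]
        T=P[(P[:,2]>14)];print("disp rect",cv2.minAreaRect(T[:,:2].astype(np.float32)), np.percentile(P[:,2],[5,50,95,99]))
f=vision.grab_frame("top")
cv2.imwrite("pics/t1.png",np.hstack([cv2.resize(f["color"][190:290,110:340],None,fx=3.4,fy=3.4,interpolation=2)]))
cv2.imwrite("pics/t2.png",cv2.resize(f["color"][210:350,340:530],None,fx=4,fy=4,interpolation=2))
E
```

```text
top 0.92 hsv [ 16.  93. 100.] n 634 med [ 583.2 -333.2   34.6] zq [10.3 34.6 38.3]
  top: mean [ 585.8 -335.7   35.5] rect ((585.2677001953125, -336.0723876953125), (54.9910774230957, 44.72886276245117), 7.015822887420654)
top 0.92 hsv [175. 100. 141.] n 699 med [ 584.  -425.3   34.5] zq [ 3.6 34.5 38.3]
  top: mean [ 586.6 -428.7   35.6] rect ((586.9721069335938, -429.4559020996094), (55.169063568115234, 44.97693634033203), 61.264366149902344)
top 0.57 hsv [111. 136. 102.] n 632 med [ 561.9 -249.3   34.7] zq [ 7.8 34.7 38.2]
  top: mean [ 564.9 -250.9   35.4] rect ((565.026611328125, -251.27845764160156), (55.916259765625, 44.470035552978516), 66.06514739990234)
table z [ 498.90161204 -120.12744282   -0.70862626]
disp rect ((557.0330200195312, 129.80140686035156), (90.52436828613281, 364.1037292480469), 14.010401725769043) [ 2.65620014 22.05560075 63.36461529 68.58756856]
scene 0.76 hsv [ 18.  97. 108.] n 800 med [ 602.4 -341.    33.9] zq [ 3.7 33.9 37.4]
  top: mean [ 589.  -338.1   35.6] rect ((586.6024169921875, -337.96710205078125), (58.89418411254883, 43.53923034667969), 4.790468692779541)
scene 0.6 hsv [175.  94. 148.] n 1007 med [ 599.4 -432.6   33.4] zq [ 2.2 33.4 36.9]
  top: mean [ 589.5 -431.5   35.4] rect ((585.980712890625, -430.0504150390625), (57.24052810668945, 51.17852783203125), 61.61790466308594)
scene 0.56 hsv [110. 129. 109.] n 753 med [ 578.8 -256.6   32.9] zq [ 3.  32.9 37.2]
  top: mean [ 567.9 -253.8   35.5] rect ((565.9767456054688, -252.56190490722656), (55.43228530883789, 48.070335388183594), 63.75703048706055)
table z [ 5.13750688e+02 -1.22095693e+02 -3.10636807e-01]
disp rect ((554.4442138671875, 127.1629638671875), (92.36351013183594, 368.4970703125), 11.739742279052734) [ 3.87943457 25.03385773 62.34049117 67.88504293]
```

```bash
python3 - <<'E'
E
true
```

```text
(no output)
```

View pics/t1.png

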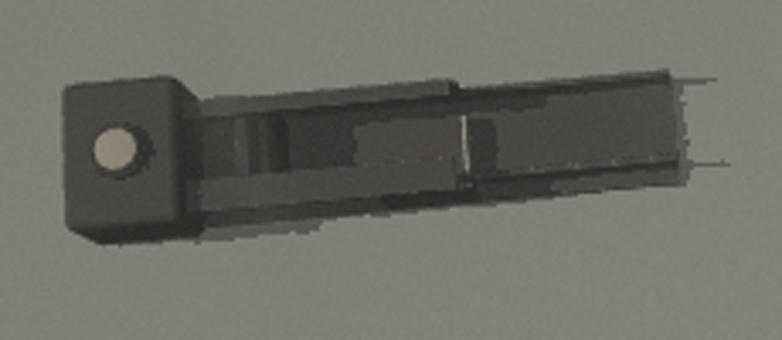

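View pics/t2.png

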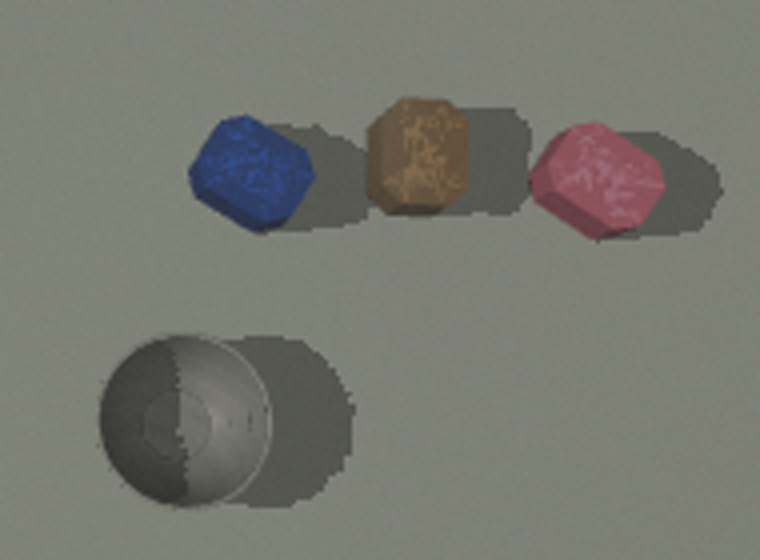

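```bash
R='[0.0912,0.0466,-0.0359,0,0,0,0]'; python3 -m jog '[[0.0912,0.0466,-0.0359,0,0,0,0],[0.0912,0.0466,-0.0359,0,0,0,0],[0.0912,0.0466,-0.0359,0,0,0,0],[0.0912,0.0466,-0.0359,0,0,0,0],[0.0912,0.0466,-0.0359,0,0,0,0],[0.0912,0.0466,-0.0359,0,0,0,0],[0.0912,0.0466,-0.0359,0,0,0,0],[0.0912,0.0466,-0.0359,0,0,0,0],[0.0912,0.0466,-0.0359,0,0,0,0],[0.0912,0.0466,-0.0359,0,0,0,0],[0.0912,0.0466,-0.0359,0,0,0,0],[0.0912,0.0466,-0.0359,0,0,0,0]]'
python3 -m jog '[[0.0912,0,0,0,0,0,-0.18],[0.0912,0,0,0,0,0,-0.18],[0.0912,0,0,0,0,0,-0.18],[0.0912,0,0,0,0,0,-0.18],[0.0912,0,0,0,0,0,-0.18],[0.0912,0,0,0,0,0,-0.18],[0.0912,0,0,0,0,0,-0.18],[0.0912,0,0,0,0,0,0]]'
python3 - <<'E'
from h import *
f=vision.grab_frame("wrist"); cv2.imwrite("pics/w1.png",f["color"])
np.savez("w1.npz",**f)
f=vision.grab_frame("top"); cv2.imwrite("pics/top1.png",f["color"]); print(status.state()["ee_pos"],status.state()["ee_rot"])
E
```

```text
time_s: 2.7
ee_pos: [571.1, 91.9, 404.9]
ee_rot: [180.0, -0.0, 23.4]
force: [0.3, -0.6, 0.3]
gripper_width: 90.9
time_s: 3.7
ee_pos: [570.4, 90.0, 404.8]
ee_rot: [180.0, 0.0, 95.5]
force: [0.4, 0.6, -0.2]
gripper_width: 91.3
[570.44132897  89.96073823 404.72394926] [1.79997749e+02 6.19163012e-03 9.54544007e+01]
```

View pics/w1.png

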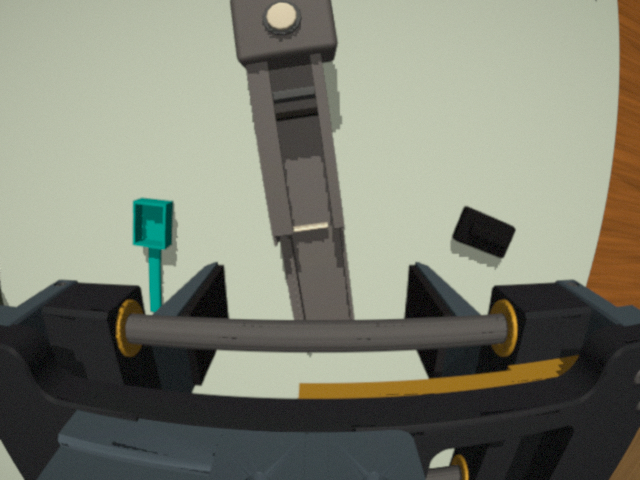

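```bash
python3 - <<'E'
from h import *
fw=dict(np.load("w1.npz")); ft=vision.grab_frame("top"); fs=vision.grab_frame("scene")
for n,f,W in (("w",fw,wcloud(fw)),("t",ft,cloud(ft)),("s",fs,cloud(fs))):
    ok=(f["depth"]>0)&(W[...,0]>420)&(W[...,0]<700)&(W[...,1]>-80)&(W[...,1]<340)
    tz=np.median(W[ok&(abs(W[...,2])<8)][:,2])
    m=ok&(abs(W[...,2]-tz-51)<2.5)&(W[...,1]<225); P=W[m].astype(np.float32)
    # exclude outliers
    r=cv2.minAreaRect(P[:,:2]); print(n,"table",tz.round(2),"lips",m.sum(),r)
    m=ok&(abs(W[...,2]-tz-62)<3)&(W[...,1]>200); P=W[m].astype(np.float32); print("  housing",m.sum(),cv2.minAreaRect(P[:,:2]))
    m=ok&(abs(W[...,2]-tz-26)<2.5)&(W[...,1]<90); P=W[m].astype(np.float32); 
    if m.sum()>4: print("  leadwalls",m.sum(),cv2.minAreaRect(P[:,:2]))
    hsv=cv2.cvtColor(f["color"],cv2.COLOR_BGR2HSV)
    m=ok&(hsv[...,2]>150)&(W[...,2]>tz+10)&(W[...,2]<tz+30)&(W[...,1]>40)&(W[...,1]<120); P=W[m]
    if m.sum(): print("  flap",m.sum(),P.mean(0),cv2.minAreaRect(P[:,:2].astype(np.float32)))
E
```

```text
Traceback (most recent call last):
cv2.error: OpenCV(4.12.0) /io/opencv/modules/imgproc/src/convhull.cpp:143: error: (-215:Assertion failed) total >= 0 && (depth == CV_32F || depth == CV_32S) in function 'convexHull'
```

```bash
python3 - <<'E'
from h import *
f=dict(np.load("w1.npz"));W=wcloud(f)
for (u,v) in ((300,150),(290,20+20),(310,227),(400,150),(320,290),(150,210),(485,230),(310,90),(560,100)): print(u,v,f["depth"][v,u],W[v,u].round(1))
print(f["depth"].shape,f["pose"],f["fov_y"])
E
```

```text
300 150 367.31897 [548.8 154.8   6.5]
290 40 287.21396 [533.1 252.9  62.4]
310 227 374.7178 [566.1  79.1  19.8]
400 150 372.27707 [651.8 166.1   1.1]
320 290 407.4066 [583.6   6.2   6.2]
150 210 385.67963 [386.2  78.9   3.6]
485 230 368.10764 [751.4  96.3  27.1]
310 90 319.48322 [554.  212.1  40.6]
560 100 353.29623 [8.461e+02 2.604e+02 5.000e-01]
(480, 640) [[ 9.95456216e-01  9.14376840e-02  2.65719978e-02  5.63696641e+02]
 [ 9.52074115e-02 -9.60386602e-01 -2.61902888e-01  1.63527644e+02]
 [ 1.57159715e-03  2.63242709e-01 -9.64728359e-01  3.85270911e+02]
 [ 0.00000000e+00  0.00000000e+00  0.00000000e+00  1.00000000e+00]] 65.70646984690485
```

```bash
cat > fit.py <<'E'
from h import *
fw=dict(np.load("w1.npz")); ft=vision.grab_frame("top"); fs=vision.grab_frame("scene")
def rr(P): 
    return "none" if len(P)<5 else [np.round(x,1).tolist() for x in cv2.minAreaRect(P[:,:2].astype(np.float32))]
for n,f,W in (("w",fw,wcloud(fw)),("t",ft,cloud(ft)),("s",fs,cloud(fs))):
    ok=(f["depth"]>0)&(W[...,0]>460)&(W[...,0]<660)&(W[...,1]>-80)&(W[...,1]<340)
    tz=np.median(W[ok&(abs(W[...,2])<4)][:,2])
    for nm,z,t,a,b in (("lips",51,3,-90,215),("housing",62,3,215,340),("lead",26,2.5,-90,75),("floor",6,2,-90,75)):
        m=ok&(abs(W[...,2]-tz-z)<t)&(W[...,1]>a)&(W[...,1]<b);print(n,round(tz,1),nm,m.sum(),rr(W[m]))
    hsv=cv2.cvtColor(f["color"],cv2.COLOR_BGR2HSV)
    m=ok&(hsv[...,2]>150)&(W[...,2]>tz+10)&(W[...,2]<tz+30)&(W[...,1]>40)&(W[...,1]<120)
    print("  flap",m.sum(),W[m].mean(0).round(1),rr(W[m]))
    m=ok&(W[...,2]>8); print(np.histogram(W[m][:,2],bins=range(8,80,4)))
E
python3 fit.py
```

```text
w 0.6 lips 5018 [[548.6, 147.5], [68.8, 153.4], 13.5]
w 0.6 housing 4425 [[524.6, 269.3], [88.3, 63.4], 13.1]
w 0.6 lead 696 [[579.3, 25.6], [65.6, 102.6], 13.3]
w 0.6 floor 4685 [[576.8, 19.9], [64.3, 109.7], 13.1]
  flap 160 [570.3  76.7  18.8] [[584.8, 68.9], [24.7, 68.2], 61.1]
(array([ 482,  163,  180,  177,  787,  119,  103,  254,  503,   73, 4321,
       1690,  406, 4149,  579,  606,   25]), array([ 8, 12, 16, 20, 24, 28, 32, 36, 40, 44, 48, 52, 56, 60, 64, 68, 72,
       76]))
t -0.4 lips 156 [[558.4, 98.7], [68.6, 52.9], 13.8]
t -0.4 housing 0 none
t -0.4 lead 194 [[580.4, 16.3], [66.9, 132.3], 15.8]
t -0.4 floor 1112 [[560.8, -0.7], [197.0, 150.7], 1.8]
  flap 13 [565.9  78.   20.6] [[564.1, 77.6], [32.7, 1.4], 14.2]
(array([200,  71,  73, 164, 161,  27,   8,  17,  12,  44, 120,  29,   0,
         0,   0,   0,   0]), array([ 8, 12, 16, 20, 24, 28, 32, 36, 40, 44, 48, 52, 56, 60, 64, 68, 72,
       76]))
s 0.1 lips 445 [[547.8, 149.3], [71.0, 147.1], 12.8]
s 0.1 housing 399 [[524.4, 269.6], [88.3, 72.4], 12.1]
s 0.1 lead 171 [[579.4, 15.6], [69.7, 136.3], 14.4]
s 0.1 floor 555 [[563.0, 7.5], [111.9, 138.0], 19.2]
  flap 0 [nan nan nan] none
(array([294, 259, 265, 304, 294, 176, 168, 193, 163, 132, 453, 184,  82,
       352,  59,  42,   3]), array([ 8, 12, 16, 20, 24, 28, 32, 36, 40, 44, 48, 52, 56, 60, 64, 68, 72,
       76]))fit.py:12: RuntimeWarning: Mean of empty slice.
  print("  flap",m.sum(),W[m].mean(0).round(1),rr(W[m]))
  ret = um.true_divide(
```

```bash
cat > prof.py <<'E'
from h import *
fw=dict(np.load("w1.npz"));fs=vision.grab_frame("scene");ft=vision.grab_frame("top")
a=np.radians(103.3);O=np.array([571,75.5]);d=np.array([np.cos(a),np.sin(a)]);n=np.array([-d[1],d[0]])
for nm,W,f,tz in (("w",wcloud(fw),fw,.6),("s",cloud(fs),fs,.1),("t",cloud(ft),ft,-.4)):
    ok=f["depth"]>0
    x=(W[...,:2]-O)@d; y=(W[...,:2]-O)@n; z=W[...,2]-tz
    print(nm)
    for lo in range(-140,240,20):
        s=ok&(x>=lo)&(x<lo+20)&(abs(y)<60)
        o=[]
        for zl,zh in ((3.5,9),(24,28.5),(49,54),(60,65)):
            q=y[s&(z>zl)&(z<zh)]
            if len(q)>8:
                lq=q[q<0];hq=q[q>0]
                o.append("%d: %s | %s"%(zl,np.percentile(lq,[3,97]).round(1) if len(lq)>4 else '-',np.percentile(hq,[3,97]).round(1) if len(hq)>4 else '-'))
            else:o.append('-')
        print(lo,o)
    s=ok&(abs(y)<25)&(z>60)&(z<64); print("housing x",np.percentile(x[s],[1,99]) if s.sum() else '')
    s=ok&(abs(y)>20)&(abs(y)<32)&(z>49)&(z<53); print("lips x",np.percentile(x[s],[1,99]) if s.sum() else '')
    s=ok&(abs(y)<20)&(z>4)&(z<8); print("floor x",np.percentile(x[s],[1,99]) if s.sum() else '')
    s=ok&(abs(y)<20)&(z>12)&(z<23)&(abs(x)<30); print("flap", np.median(x[s]),np.percentile(y[s],[3,97]), np.polyfit(y[s],x[s],1) if s.sum()>4 else '')
E
python3 prof.py
```

```text
w
-140 ['-', '-', '-', '-']
-120 ['3: [-24.2  -1.1] | [ 0.7 35.9]', '-', '-', '-']
-100 ['3: [-24.1  -0.8] | [ 1.  37.5]', '24: [-29.3 -24.9] | [24.5 28.7]', '-', '-']
-80 ['3: [-24.1  -0.9] | [ 1.  37.7]', '24: [-29.2 -24.8] | [24.9 28.4]', '-', '-']
-60 ['3: [-24.3  -0.7] | [ 1.  37.4]', '24: [-29.2 -24.8] | [24.7 28.9]', '-', '-']
-40 ['3: [-24.2  -0.8] | [ 1. 38.]', '24: [-29.3 -25. ] | [24.4 28.7]', '-', '-']
-20 ['3: [-24.4  -0.8] | [ 1.  37.4]', '24: [-28.6 -25.2] | [25.2 35.7]', '-', '-']
0 ['3: [-19.   -0.6] | [ 0.8 22.7]', '-', '49: [-28.3 -19. ] | [19.7 38.6]', '-']
20 ['3: [-19.2  -0.6] | [ 0.7 22.4]', '-', '49: [-28.6 -19.2] | [19.6 38.3]', '-']
40 ['3: [-19.   -0.5] | [ 0.8 22.3]', '-', '49: [-28.9 -19.3] | [19.4 38.4]', '-']
60 ['3: [-18.6  -0.6] | [ 0.7 22.4]', '-', '49: [-28.3 -18.9] | [19.5 38.6]', '-']
80 ['3: [-18.9  -0.7] | [ 0.7 22.5]', '-', '49: [-28.5 -19.1] | [19.6 38.6]', '-']
100 ['3: [-19.1  -0.6] | [ 0.8 22.8]', '24: [-14.3  -0.4] | [ 4.9 19.1]', '49: [-28.4 -19.3] | [19.8 38.3]', '-']
120 ['3: [-19.   -0.6] | [ 0.7 22.9]', '24: [-16.6  -2. ] | [ 2.7 19.8
[... 3026 characters left out ...]
 '-']
-20 ['3: [-24.2  -0.9] | [ 0.9 41.8]', '24: [-27.  -22.9] | [27.2 36. ]', '-', '-']
0 ['3: [-36.2  -1.5] | [ 0.7 40.8]', '24: - | [29.5 41.1]', '49: [-27.2 -18.1] | [21.4 40.4]', '-']
20 ['3: - | [ 2.9 57.5]', '-', '49: [-26.8 -20.5] | [31.2 40.3]', '-']
40 ['3: - | [39.9 50.8]', '-', '49: - | [30.6 39.9]', '-']
60 ['-', '-', '-', '-']
80 ['-', '-', '-', '-']
100 ['-', '-', '-', '-']
120 ['-', '-', '-', '-']
140 ['-', '-', '-', '-']
160 ['-', '-', '-', '-']
180 ['-', '-', '-', '-']
200 ['-', '-', '-', '-']
220 ['-', '-', '-', '-']
housing x 
lips x [ 7.78344269 47.90106847]
floor x [-788.54309466  445.53092252]
flap 3.1420663628880807 [-10.10909263  16.64509335] [0.01276354 3.19472903]
```

```bash
python3 -m jog '[[0.0912,-0.0473,-0.0028,0.007,0,0,0],[0.0912,-0.0473,-0.0028,0.007,0,0,0],[0.0912,-0.0473,-0.0028,0.007,0,0,0],[0.0912,-0.0473,-0.0028,0.007,0,0,0],[0.0912,-0.0473,-0.0028,0.007,0,0,0],[0.0912,-0.0473,-0.0028,0.007,0,0,0],[0.0912,-0.0473,-0.0028,0.007,0,0,0],[0.0912,-0.0473,-0.0028,0.007,0,0,0],[0.0912,-0.0473,-0.0028,0.007,0,0,0],[0.0912,0,0,0,0,0,0],[0.0912,0,0,0,0,0,0]]'
cat > blk.py <<'E'
from h import *
import sys
f=vision.grab_frame("wrist"); cv2.imwrite(sys.argv[1],f["color"])
W=wcloud(f);hsv=cv2.cvtColor(f["color"],cv2.COLOR_BGR2HSV)
print(status.state()["ee_pos"],status.state()["ee_rot"])
for d in vision.silhouettes("wrist","block_center"):
    m=d["pixels"]&(f["depth"]>0);P=W[m]
    print(round(d["p"],2),"hsv",np.median(hsv[m],0),m.sum())
    T=P[abs(P[:,2]-36.3)<3]
    if len(T)>30: print("  mean",T.mean(0).round(1),cv2.minAreaRect(T[:,:2].astype(np.float32)))
E
python3 blk.py pics/w2.png
```

```text
time_s: 5.48
ee_pos: [587.0, -335.8, 341.6]
ee_rot: [-180.0, -0.1, 95.6]
force: [0.0, -0.3, 0.7]
gripper_width: 91.2
[ 587.06357854 -335.27759928  341.89419826] [-1.79999553e+02 -3.18652134e-02  9.56373020e+01]
0.94 hsv [175. 131. 193.] 1566
  mean [ 586.8 -432.9   36.3] ((588.3033447265625, -429.4883728027344), (59.59815216064453, 39.29166793823242), 75.84941101074219)
0.61 hsv [108. 222. 159.] 3856
  mean [ 566.4 -251.    36.6] ((566.30078125, -250.9605712890625), (56.437095642089844, 44.16062545776367), 65.55418395996094)
0.57 hsv [ 17. 152. 145.] 3864
  mean [ 587.2 -335.3   36.5] ((587.3556518554688, -335.77447509765625), (55.83782196044922, 44.172019958496094), 5.368855953216553)
```

View pics/w2.png

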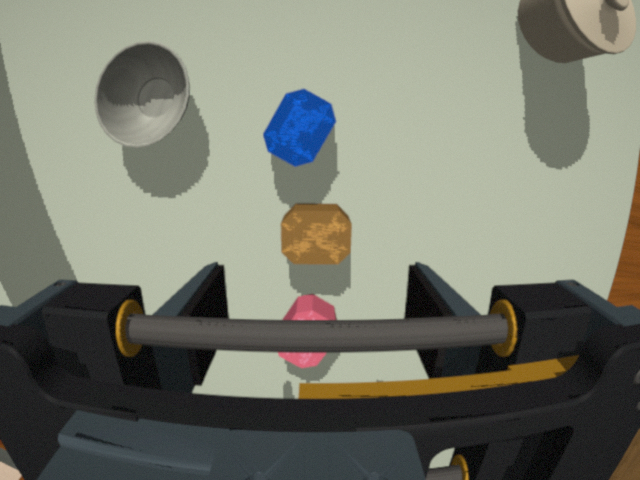

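```bash
python3 -m jog '[[0.0912,0,0,0.04,0,0,0],[0.0912,0,0,0.04,0,0,0],[0.0912,0,0,0.035,0,0,0],[0.0912,0,0,0.02,0,0,0],[0.0912,0,0,0.009,0,0,0],[0.0912,0,0,0,0,0,0],[0.0912,0,0,0,0,0,0]]' 20; python3 -m jog '[[0.05,0,0,0,0,0,0],[0.05,0,0,0,0,0,0],[0.05,0,0,0,0,0,0],[0.05,0,0,0,0,0,0],[0.05,0,0,0,0,0,0],[0.05,0,0,0,0,0,0]]' 20
```

```text
time_s: 6.45
ee_pos: [587.5, -336.1, 199.1]
ee_rot: [179.9, 0.1, 95.6]
force: [0.1, 0.1, -0.2]
gripper_width: 91.4
time_s: 7.2
ee_pos: [587.0, -336.2, 197.9]
ee_rot: [-180.0, 0.0, 95.6]
force: [-0.9, 0.4, 0.9]
gripper_width: 55.8
```

```bash
python3 -m jog '[[0.05,0,0,-0.02,0,0,0],[0.05,0,0,-0.04,0,0,0],[0.05,0,0,-0.04,0,0,0],[0.05,0,0,-0.02,0,0,0],[0.05,0.0492,0.0047,0,0,0,0],[0.05,0.0492,0.0047,0,0,0,0],[0.05,0.0492,0.0047,0,0,0,0],[0.05,0.0492,0.0047,0,0,0,0],[0.05,0.0492,0.0047,0,0,0,0],[0.05,0.0492,0.0047,0,0,0,0],[0.05,0.0492,0.0047,0,0,0,0],[0.05,0,0,0,0,0,0]]' 
python3 -m jog '[[0.05,0,0,0,0,0,0.18],[0.05,0,0,0,0,0,0.18],[0.05,0,0,0,0,0,0.18],[0.05,0,0,0,0,0,0.18],[0.05,0,0,0,0,0,0.18],[0.05,0,0,0,0,0,0.18],[0.05,0,0,0,0,0,0.18],[0.05,0,0,0,0,0,0.177],[0.05,0,0,0,0,0,0],[0.05,0,0,0,0,0,0]]'
python3 - <<'E'
from h import *
f=vision.grab_frame("wrist"); cv2.imwrite("pics/w3.png",f["color"]); np.savez("w3.npz",**f)
s=status.state();print(s["ee_pos"],s["ee_rot"],s["qpos"],s["gripper_width"])
f=vision.grab_frame("scene"); cv2.imwrite("pics/s3.png",cv2.resize(f["color"][120:360,200:520],None,fx=2.4,fy=2.4))
E
```

```text
time_s: 8.7
ee_pos: [585.7, 12.8, 317.3]
ee_rot: [-180.0, -0.0, 95.9]
force: [-0.2, -0.4, -1.4]
gripper_width: 56.1
time_s: 9.95
ee_pos: [586.0, 9.3, 317.6]
ee_rot: [180.0, 0.0, 13.4]
force: [-0.4, -0.1, -1.2]
gripper_width: 55.7
[586.04356138   9.42632383 317.62344006] [1.79991633e+02 1.25111747e-02 1.33695809e+01] [-2.00007344e-01  2.31048636e+01  9.55607872e+01 -1.26133991e-02
  6.13445486e+01  7.64364605e+01] 56.12043379772359
```

View pics/w3.png

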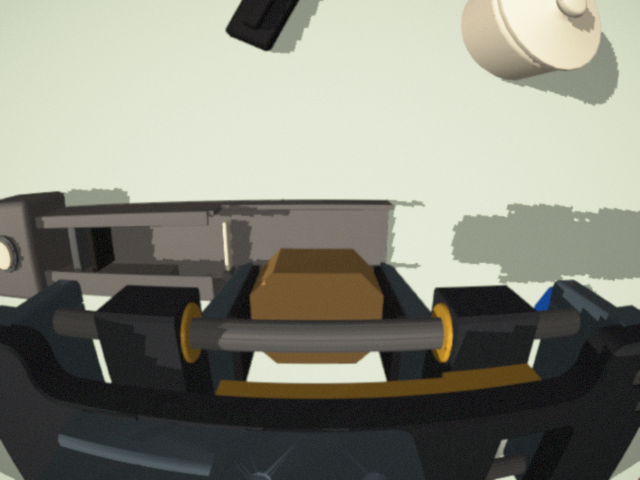

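View pics/s3.png

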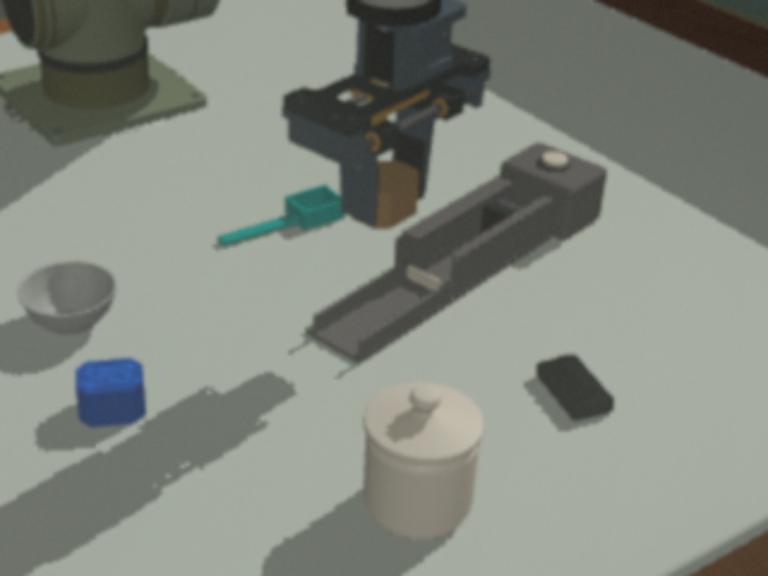

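```bash
python3 - <<'E'
from h import *
f=dict(np.load("w3.npz"));W=wcloud(f)
a=np.radians(103.3);O=np.array([570.1,77.9]);d=np.array([np.cos(a),np.sin(a)]);n=np.array([-d[1],d[0]])
x=(W[...,:2]-O)@d; y=(W[...,:2]-O)@n; z=W[...,2];ok=f["depth"]>0
for lo in range(-140,180,20):
    s=ok&(x>=lo)&(x<lo+20)&(abs(y)<60);o=[]
    for zl,zh in ((4,8),(24,28.5),(49,54)):
        q=y[s&(z>zl)&(z<zh)]; o.append([np.percentile(q[q<0],[3,97]).round(1).tolist() if (q<0).sum()>5 else '-',np.percentile(q[q>0],[3,97]).round(1).tolist() if (q>0).sum()>5 else '-'])
    print(lo,o)
s=ok&(abs(y)<24)&(z>4)&(z<9);print("floor x",np.percentile(x[s],[1,99]))
s=ok&(y<-24.5)&(y>-31)&(z>24)&(z<29);print("wall x",np.percentile(x[s],[1,99]))
s=ok&(abs(y)<20)&(z>15)&(z<24)&(abs(x)<30); print("flap",s.sum(), np.median(x[s]),np.polyfit(y[s],x[s],1))
s=ok&(abs(y)<16)&(z>24)&(z<40)&(x>80)&(x<150);print("buffer",s.sum(),np.percentile(x[s],[1,50,99]),np.median(z[s]))
hsv=cv2.cvtColor(f["color"],cv2.COLOR_BGR2HSV)
m=ok&(abs(hsv[...,0].astype(int)-16)<6)&(hsv[...,1]>110)&(z>100)&(abs(x+70)<45)&(abs(y)<40)
zt=np.percentile(z[m],90);print("blk",m.sum(),"ztop",zt)
t=m&(z>zt-3);print(np.percentile(x[t],[2,98]),np.percentile(y[t],[2,98]))
for lo in range(-98,-40,8):
    q=t&(x>=lo)&(x<lo+8); print(lo,np.percentile(y[q],[3,97]).round(1) if q.sum()>10 else '')
E
```

```text
-140 [[[-22.3, -0.9], [0.8, 22.9]], [[-29.8, -26.0], '-'], ['-', '-']]
-120 [[[-22.3, -0.8], [0.4, 22.9]], [[-29.6, -26.5], '-'], ['-', '-']]
-100 [[[-22.1, -0.7], [0.2, 10.3]], [[-29.4, -26.3], '-'], ['-', '-']]
-80 [[[-22.0, -0.7], [0.1, 10.3]], [[-29.3, -26.3], '-'], ['-', '-']]
-60 [[[-22.0, -0.8], [0.2, 10.4]], [[-29.3, -26.4], '-'], ['-', '-']]
-40 [[[-22.2, -0.8], [0.3, 23.0]], [[-29.5, -25.6], '-'], ['-', '-']]
-20 [[[-20.7, -0.8], [0.7, 24.1]], [[-29.6, -25.0], [25.3, 30.2]], ['-', '-']]
0 [[[-20.9, -0.9], [1.0, 34.7]], [[-29.9, -26.2], [25.2, 36.4]], [[-29.4, -20.1], [18.8, 37.6]]]
20 [[[-21.5, -0.8], [1.0, 33.8]], [[-29.6, -29.2], '-'], [[-29.0, -20.2], [18.7, 27.1]]]
40 [[[-9.7, -0.4], [0.8, 33.1]], [[-29.6, -28.8], [24.3, 27.0]], [[-29.2, -19.7], [18.6, 27.2]]]
60 [[[-29.0, -0.2], [0.9, 24.5]], [[-29.6, -28.6], [24.3, 25.1]], [[-29.1, -20.0], [18.9, 27.0]]]
80 [[[-28.9, -0.2], [0.9, 24.7]], [[-29.5, -28.8], [24.5, 25.5]], [[-28.9, -19.8], [18.9, 36.9]]]
100 [[[-28.8, -0.1], [0.8, 24.5]], [[-29.3, -0.5], [0.8, 25.3]], [[-29.1, -19.8], [19.0, 37.9]]]
120 [[[-29.4, -28.7], '-'], [[-29.3, -0.9], [0.5, 24.9]], [[-29.0, -19.2], [18.9, 37.4]]]
140 [[[-29.4, -28.6], '-'], [[-29.3, -28.5], [24.8, 25.6]], [[-28.9, -18.8], [19.1, 28.5]]]
160 [[[-43.1, -1.8], [0.9, 24.7]], [[-44.8, -1.3], [0.9, 24.9]], [[-44.2, -1.1], [1.1, 31.9]]]
floor x [-126.91229497  112.87516524]
wall x [-127.07901076  156.71585148]
flap 206 0.5743462262499074 [-0.00241856  0.78674399]
buffer 815 [111.16026022 128.90191086 136.73980626] 33.37407269371107
blk 15562 ztop 235.4042190972192
[-113.44628612  -50.81842999] [-25.65472046 -23.5075911 ]
-98 [-25.6 -23.6]
-90 [-25.4 -23.6]
-82 [-25.4 -23.6]
-74 [-25.2 -23.7]
-66 [-25.6 -23.6]
-58 [-25.4 -23.5]
-50 [-24.8 -23.4]
-42
```

```bash
python3 - <<'E'
from h import *
f=dict(np.load("w3.npz"));W=wcloud(f)
a=np.radians(103.3);O=np.array([570.4,78.0]);d=np.array([np.cos(a),np.sin(a)]);n=np.array([-d[1],d[0]])
x=(W[...,:2]-O)@d; y=(W[...,:2]-O)@n; z=W[...,2];ok=f["depth"]>0
hsv=cv2.cvtColor(f["color"],cv2.COLOR_BGR2HSV)
m=ok&(abs(hsv[...,0].astype(int)-16)<6)&(hsv[...,1]>110)&(z>110)&(z<170)&(abs(x+70)<45)&(abs(y)<40)
print(m.sum(),np.percentile(z[m],[2,20,50,80,98]))
t=m&(z>150);print("top",np.percentile(z[t],50),np.percentile(x[t],[2,98]),np.percentile(y[t],[2,98]))
t=m&(z<150);print("side",np.percentile(z[t],[2,98]),np.percentile(x[t],[2,98]),np.percentile(y[t],[2,50,98]))
t=m&(z<148)&(abs(x+70)<17);print(np.polyfit(x[t],y[t],1),np.median(y[t]))
E
```

```text
9146 [125.77953274 147.94497153 155.93583778 156.56523979 157.34375492]
top 156.1512782356987 [-97.26768105 -44.65766571] [-22.47289832  20.07018379]
side [123.1342803  149.54589656] [-97.7560941  -44.28200071] [-22.81853209 -22.23303457 -12.97861596]
[-2.84583844e-03 -2.25603895e+01] -22.36456066105551
```

```bash
python3 -m jog '[[0.05,-0.0004,-0.001,0.03,0,0,0],[0.05,0,0,0.03,0,0,0],[0.05,0,0,0.02,0,0,0],[0.05,0,0,0.008,0,0,0],[0.05,0,0,0,0,0,0],[0.05,0,0,0,0,0,0]]'
python3 - <<'E'
from h import *
f=vision.grab_frame("wrist"); cv2.imwrite("pics/w4.png",f["color"]); W=wcloud(f)
a=np.radians(103.3);O=np.array([570.4,78.0]);d=np.array([np.cos(a),np.sin(a)]);n=np.array([-d[1],d[0]])
x=(W[...,:2]-O)@d; y=(W[...,:2]-O)@n; z=W[...,2];ok=f["depth"]>0
hsv=cv2.cvtColor(f["color"],cv2.COLOR_BGR2HSV)
m=ok&(abs(hsv[...,0].astype(int)-16)<6)&(hsv[...,1]>110)&(z>20)&(z<80)&(abs(x+70)<45)&(abs(y)<40)
t=m&(z>62);print("top",np.percentile(z[t],50),np.percentile(x[t],[2,98]),np.percentile(y[t],[2,98]))
t=m&(z<60)&(abs(x+70)<17);print(np.polyfit(x[t],y[t],1),np.median(y[t]))
for zl,zh in ((24,29),(49,54)):
    s=ok&(z>zl)&(z<zh)&(x>-125)&(x<150)&(y<-15)&(y>-33);print(zl,np.percentile(y[s],[3,97]),np.percentile(x[s],[2,98]))
    s=ok&(z>zl)&(z<zh)&(x>-125)&(x<150)&(y>15)&(y<33);print(zl,np.percentile(y[s],[3,97]) if s.sum()>5 else '')
E
```

```text
time_s: 10.8
ee_pos: [585.9, 10.7, 230.7]
ee_rot: [180.0, -0.1, 13.3]
force: [0.2, 0.1, -0.7]
gripper_width: 56.2
top 69.29787966846955 [-95.86440491 -43.33657515] [-23.00326347  19.63884762]
[-4.80446182e-03 -2.32877907e+01] -22.955326736311033
24 [-29.25934093 -25.30640904] [-121.56661366  117.49721333]
24 
49 [-28.69012563 -17.68721113] [-98.14080975 117.2157464 ]
49 [25.92780515 32.70975704]
```

View pics/w4.png

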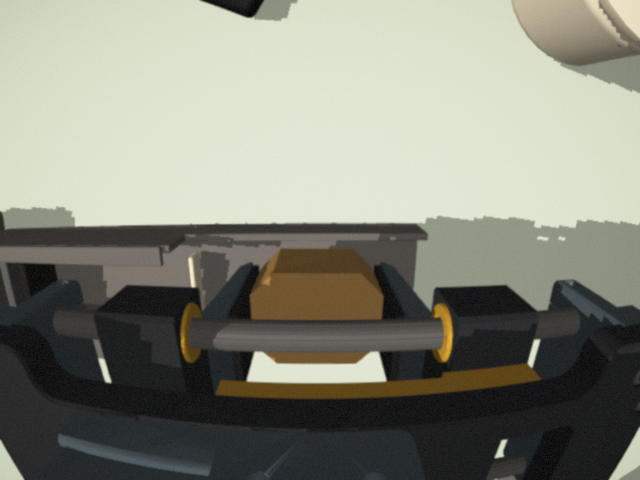

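```bash
python3 -m jog '[[0.05,-0.0007,0,0.006,0,0,0],[0.05,0,0,0.006,0,0,0],[0.05,0,0,0.006,0,0,0],[0.05,0,0,0.003,0,0,0],[0.05,0,0,0.003,0,0,0],[0.05,0,0,0,0,0,0],[0.05,0,0,0,0,0,0]]'; python3 -m jog '[[0.05,0,0,0.001,0,0,0],[0.05,0,0,0.001,0,0,0],[0.05,0,0,0,0,0,0]]'
```

```text
time_s: 11.72
ee_pos: [584.9, 10.5, 205.9]
ee_rot: [180.0, -0.0, 13.3]
force: [-0.4, 0.4, -1.2]
gripper_width: 55.8
time_s: 12.1
ee_pos: [584.8, 10.5, 203.8]
ee_rot: [180.0, -0.0, 13.3]
force: [-0.4, -0.2, -1.2]
gripper_width: 55.9
```

```bash
python3 -m jog '[[0.05,0,0,0.0006,0,0,0],[0.05,0,0,0.0006,0,0,0],[0.05,0,0,0,0,0,0]]'
```

```text
time_s: 12.48
ee_pos: [584.8, 10.5, 203.8]
ee_rot: [180.0, -0.0, 13.3]
force: [-3.0, -0.8, 6.9]
gripper_width: 55.7
```

```bash
python3 -m jog '[[0.05,0,0,-0.0006,0,0,0],[0.072,0,0,0,0,0,0],[0.072,0,0,0,0,0,0],[0.072,0,0,0,0,0,0],[0.072,0,0,0,0,0,0]]'; python3 -m jog '[[0.072,0,0,-0.03,0,0,0],[0.072,0,0,-0.03,0,0,0],[0.072,0,0,-0.02,0,0,0],[0.072,0,0,0,0,0,0],[0.072,0,0,0,0,0,0]]'
python3 - <<'E'
from h import *
f=vision.grab_frame("wrist"); cv2.imwrite("pics/w5.png",f["color"]); W=wcloud(f)
a=np.radians(103.3);O=np.array([570.4,78.0]);d=np.array([np.cos(a),np.sin(a)]);n=np.array([-d[1],d[0]])
x=(W[...,:2]-O)@d; y=(W[...,:2]-O)@n; z=W[...,2];ok=f["depth"]>0
hsv=cv2.cvtColor(f["color"],cv2.COLOR_BGR2HSV)
m=ok&(abs(hsv[...,0].astype(int)-16)<6)&(hsv[...,1]>110)&(z>20)&(z<60)&(abs(x+70)<45)&(abs(y)<40)
t=m&(z>38);print("top",np.percentile(z[t],[5,50,95]),np.percentile(x[t],[2,98]),np.percentile(y[t],[2,98]))
P=np.c_[x[t],y[t]].astype(np.float32);print(cv2.minAreaRect(P))
s=status.state();print(s["ee_pos"],s["force"],s["gripper_width"])
f=vision.grab_frame("scene"); cv2.imwrite("pics/s5.png",cv2.resize(f["color"][120:360,200:520],None,fx=2.4,fy=2.4))
E
```

```text
time_s: 13.1
ee_pos: [584.8, 10.5, 203.0]
ee_rot: [180.0, 0.0, 13.3]
force: [-1.3, -0.2, -0.8]
gripper_width: 72.0
time_s: 13.72
ee_pos: [584.4, 10.5, 282.2]
ee_rot: [-180.0, 0.1, 13.3]
force: [-0.1, 1.4, -0.3]
gripper_width: 71.7
top [41.30852836 42.44130843 43.50627638] [-95.60169744 -43.28597883] [-21.24103437  20.64260332]
((-69.44417572021484, 0.14316368103027344), (55.939849853515625, 44.26029586791992), 0.695328950881958)
[584.34917601  10.50829434 281.88609706] [-0.68674006  0.73805861 -0.49525333] 72.42263517385489
```

View pics/w5.png

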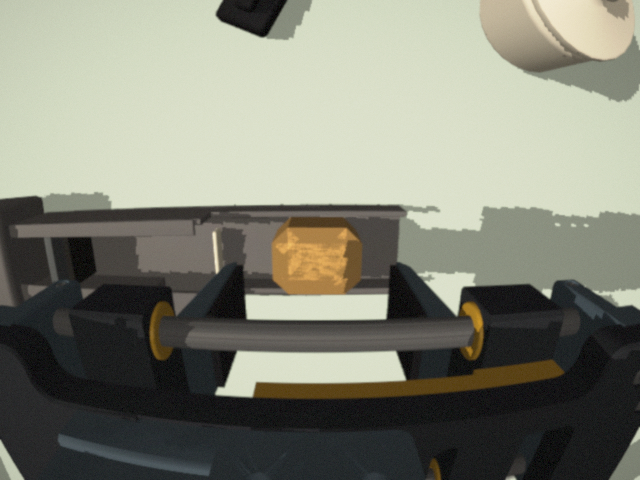

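View pics/s5.png

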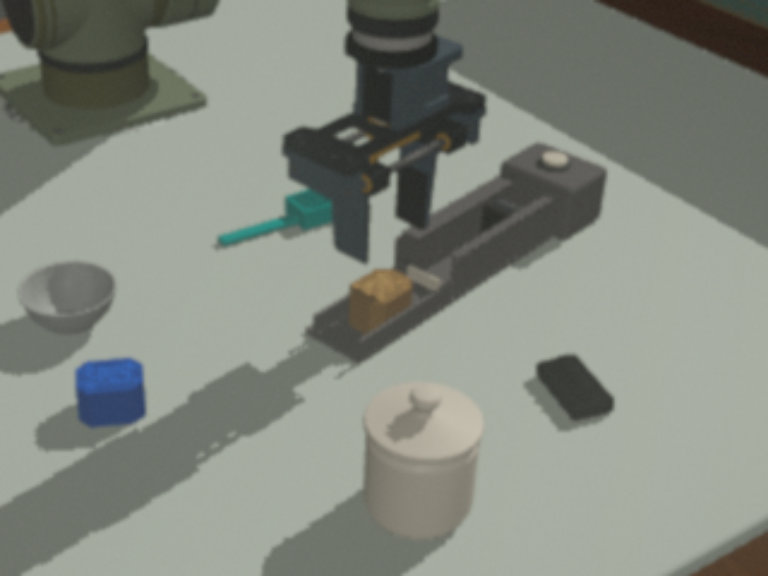

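```bash
python3 -m jog '[[0.072,0.0013,0.033,0,0,0,0],[0.072,0,0.033,0,0,0,0],[0.0,0,0,0,0,0,-0.175],[0.0,0,0,0,0,0,-0.175],[0.0,0,0,0,0,0,-0.175],[0.0,0,0,0,0,0,-0.175],[0.0,0,0,0,0,0,-0.175],[0.0,0,0,0,0,0,-0.175],[0.0,0,0,0,0,0,-0.175],[0.0,0,0,0,0,0,-0.175],[0.0,0,0,0,0,0,-0.171],[0,0,0,0,0,0,0]]';python3 -m jog '[[0,0,0,0.03,0,0,0],[0,0,0,0.015,0,0,0],[0,0,0,0,0,0,0],[0,0,0,0,0,0,0]]'
cat > look.py <<'E'
from h import *
import sys
f=vision.grab_frame("wrist"); cv2.imwrite("pics/%s.png"%sys.argv[1],f["color"]); W=wcloud(f)
a=np.radians(103.3);O=np.array([570.4,78.0]);d=np.array([np.cos(a),np.sin(a)]);n=np.array([-d[1],d[0]])
x=(W[...,:2]-O)@d; y=(W[...,:2]-O)@n; z=W[...,2];ok=f["depth"]>0
hsv=cv2.cvtColor(f["color"],cv2.COLOR_BGR2HSV)
m=ok&(abs(hsv[...,0].astype(int)-16)<6)&(hsv[...,1]>110)&(z>20)&(z<60)&(abs(y)<40)&(x<140)&(x>-130)
t=m&(z>38)
if t.sum()>20: print("top",np.percentile(z[t],[5,50,95]),cv2.minAreaRect(np.c_[x[t],y[t]].astype(np.float32)))
s=ok&(z>49)&(z<54)&(x>20)&(x<150)&(abs(y)<33)
if s.sum()>20: print("slot",np.percentile(y[s&(y<0)],97),np.percentile(y[s&(y>0)],3))
s=ok&(z>24)&(z<29)&(x>-100)&(x<-10)&(abs(y)<33)
if s.sum()>20: print("lead",np.percentile(y[s&(y<0)],[5,95]),np.percentile(y[s&(y>0)],[5,95]))
hm=ok&(abs(y)<24)&(x>-30)&(x<30)&(z>12)&(z<24);print("flap",hm.sum(),np.median(x[hm]) if hm.sum() else '')
s=status.state();q=s["ee_pos"][:2]-O;print(s["time_s"],s["ee_pos"],s["ee_rot"],s["force"],s["gripper_width"],"disp xy",q@d,q@n,"Fd",s["force"][:2]@d)
E
python3 look.py w6
```

```text
time_s: 15.32
ee_pos: [601.0, -53.4, 282.1]
ee_rot: [-179.9, -0.0, 103.2]
force: [-0.5, -0.3, 0.8]
gripper_width: 0.8
time_s: 15.82
ee_pos: [601.6, -53.5, 238.7]
ee_rot: [179.9, 0.0, 103.3]
force: [0.2, 0.6, -0.6]
gripper_width: 0.4
top [41.50510214 42.58279179 43.67111078] ((-69.53318786621094, 0.4505500793457031), (44.43321990966797, 55.55487823486328), 89.77295684814453)
lead [-28.66420863 -24.97946525] [25.03095494 28.74992605]
flap 628 -0.05341890313678724
15.875 [601.59837575 -53.44953111 238.95906729] [1.79913161e+02 3.47171727e-02 1.03263769e+02] [ 0.53976394  0.30364251 -0.00648184] 0.6175783288911347 disp xy -135.10108465567944 -0.12167006016780971 Fd 0.17132592119875076
```

View pics/w6.png

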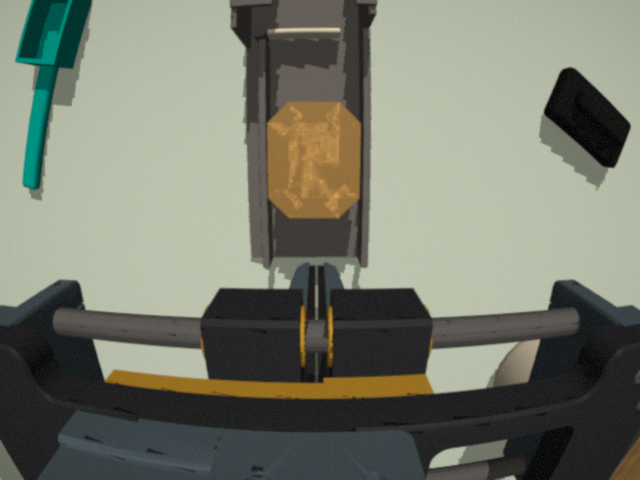

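```bash
python3 -m jog '[[0,0,0,0.012,0,0,0],[0,0,0,0.01,0,0,0],[0,0.008,0,0,0,0,0],[0,0.006,0,0,0,0,0],[0,0.003,0,0,0,0,0],[0,0.003,0,0,0,0,0],[0,0.003,0,0,0,0,0],[0,0.003,0,0,0,0,0],[0,0.003,0,0,0,0,0],[0,0.003,0,0,0,0,0]]'; python3 look.py w7
```

```text
time_s: 17.12
ee_pos: [593.9, -22.2, 216.3]
ee_rot: [180.0, 0.0, 103.3]
force: [0.1, -1.7, 1.5]
gripper_width: 0.6
top [41.55130753 42.56491297 43.59693846] ((-58.863311767578125, 0.5604419708251953), (57.70034408569336, 44.05470275878906), 0.27513962984085083)
slot -18.820445790459843 19.492138880777294
lead [-28.64474346 -24.85143728] [25.07273229 28.80133267]
flap 653 0.2727836343557988
17.175 [593.8146689  -21.89848469 216.29828717] [1.79975682e+02 1.47063545e-03 1.03293094e+02] [ 0.43411922 -1.12949357  1.11363915] 0.3750274138741703 disp xy -102.60563314816115 0.1949590649690738 Fd -1.1990682902961376
```

View pics/w7.png

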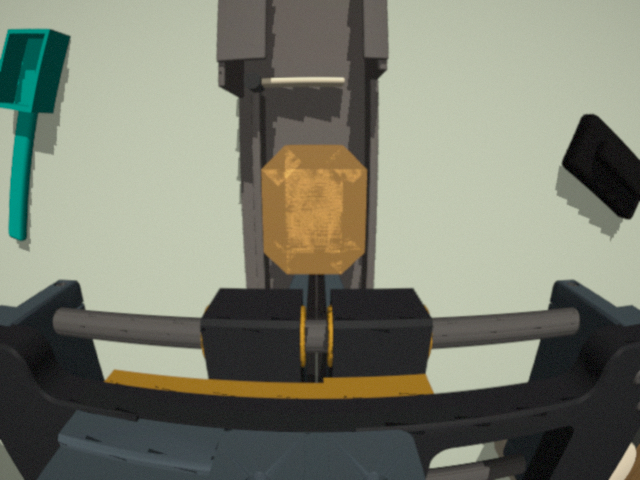

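```bash
python3 -m jog '[[0,0.003,0,0,0,0,0],[0,0.003,0,0,0,0,0],[0,0.003,0,0,0,0,0],[0,0.003,0,0,0,0,0],[0,0.003,0,0,0,0,0],[0,0.003,0,0,0,0,0],[0,0.003,0,0,0,0,0],[0,0.003,0,0,0,0,0]]'; python3 -m jog '[[0,0.0025,0,0,0,0,0],[0,0.0025,0,0,0,0,0],[0,0.0025,0,0,0,0,0],[0,0.0025,0,0,0,0,0]]';python3 -m jog '[[0,0.0025,0,0,0,0,0],[0,0.0025,0,0,0,0,0],[0,0.0025,0,0,0,0,0],[0,0.0025,0,0,0,0,0]]'; python3 look.py w8
```

```text
time_s: 18.18
ee_pos: [588.2, 1.3, 216.1]
ee_rot: [-180.0, 0.0, 103.3]
force: [0.2, -1.7, 1.4]
gripper_width: 0.4
time_s: 18.68
ee_pos: [586.0, 10.9, 216.1]
ee_rot: [180.0, 0.0, 103.3]
force: [0.9, -2.3, 0.5]
gripper_width: 0.4
time_s: 19.18
ee_pos: [583.7, 20.7, 216.1]
ee_rot: [180.0, 0.0, 103.3]
force: [0.3, -2.9, 1.3]
gripper_width: 0.3
top [41.54293065 42.56648851 43.59459575] ((-14.846866607666016, 0.8356685638427734), (58.00292205810547, 44.07863998413086), 0.04998001456260681)
slot -18.714712546062714 19.572319001639627
lead [-28.54473271 -24.69118811] [25.1718621  28.91486688]
flap 416 20.579423871192397
19.225 [583.61195128  20.94554848 216.12273786] [-1.79999875e+02 -1.07482254e-02  1.03293337e+02] [ 1.26558056 -1.14042493 -0.23727306] 0.6069439768439078 disp xy -58.56359274078721 0.2677697235919483 Fd -1.4009839221880842
```

View pics/w8.png

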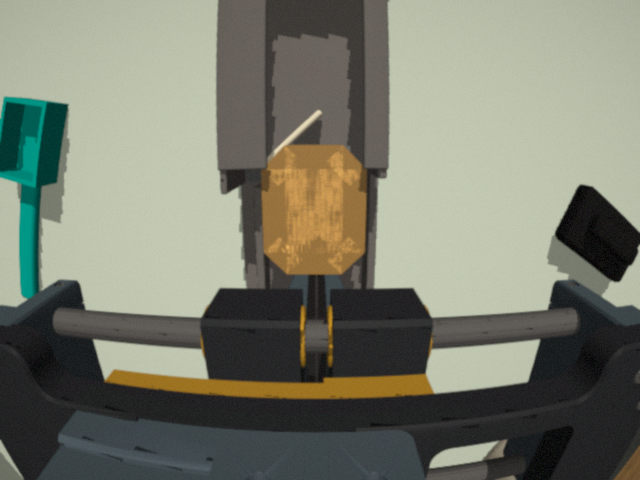

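```bash
python3 -m jog '[[0,0.0025,0,0,0,0,0],[0,0.0025,0,0,0,0,0],[0,0.0025,0,0,0,0,0],[0,0.0025,0,0,0,0,0]]';python3 -m jog '[[0,0.0025,0,0,0,0,0],[0,0.0025,0,0,0,0,0],[0,0.0025,0,0,0,0,0],[0,0.0025,0,0,0,0,0]]';python3 -m jog '[[0,0.0025,0,0,0,0,0],[0,0.0025,0,0,0,0,0],[0,0.0025,0,0,0,0,0],[0,0.0025,0,0,0,0,0]]'; python3 look.py w9
```

```text
time_s: 19.73
ee_pos: [581.5, 30.5, 216.2]
ee_rot: [180.0, -0.0, 103.3]
force: [2.1, -2.4, 1.1]
gripper_width: 0.7
time_s: 20.23
ee_pos: [579.0, 40.2, 216.1]
ee_rot: [-180.0, -0.0, 103.3]
force: [1.5, -1.8, 0.3]
gripper_width: 0.3
time_s: 20.72
ee_pos: [576.7, 49.9, 216.1]
ee_rot: [-180.0, 0.0, 103.3]
force: [1.3, -1.8, 1.1]
gripper_width: 0.6
top [41.54433025 42.5626405  43.59006792] ((15.241552352905273, 0.708892822265625), (43.80930709838867, 57.859100341796875), 89.88726043701172)
slot -18.69864852510932 19.626537339329936
lead [-28.46735611 -24.70317238] [25.15835909 29.05246552]
flap 0 
20.775 [576.67165879  50.13567711 216.11332946] [-1.79989870e+02 -1.10133260e-02  1.03295238e+02] [ 0.6164482  -1.24204723  0.23317441] 0.7676374115041046 disp xy -28.559763794950126 0.3067343296750941 Fd -1.3505478743311228
```

View pics/w9.png

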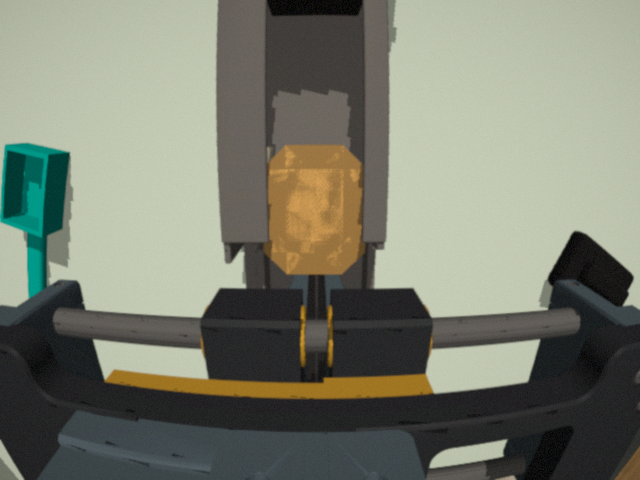

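```bash
python3 -m jog '[[0,0.0025,0,0,0,0,0],[0,0.0025,0,0,0,0,0],[0,0.0025,0,0,0,0,0],[0,0.0025,0,0,0,0,0]]';python3 -m jog '[[0,0.0025,0,0,0,0,0],[0,0.0025,0,0,0,0,0],[0,0.0025,0,0,0,0,0],[0,0.0025,0,0,0,0,0]]';python3 -m jog '[[0,0.0025,0,0,0,0,0],[0,0.0025,0,0,0,0,0],[0,0.0025,0,0,0,0,0],[0,0.0025,0,0,0,0,0]]'; python3 -m jog '[[0,0.0025,0,0,0,0,0],[0,0.0025,0,0,0,0,0],[0,0.0025,0,0,0,0,0],[0,0.0025,0,0,0,0,0]]'; python3 look.py w10;  python3 - <<'E'
from h import *
f=vision.grab_frame("wrist");W=wcloud(f)
a=np.radians(103.3);O=np.array([570.4,78.0]);d=np.array([np.cos(a),np.sin(a)]);n=np.array([-d[1],d[0]])
x=(W[...,:2]-O)@d; y=(W[...,:2]-O)@n; z=W[...,2];ok=f["depth"]>0
for lo in range(85,165,3):
    s=ok&(x>=lo)&(x<lo+3)&(abs(y)<15); print(lo,s.sum(),np.percentile(z[s],[10,50,90]).round(1) if s.sum() else '')
E
```

```text
time_s: 21.28
ee_pos: [574.4, 59.7, 216.1]
ee_rot: [-180.0, 0.0, 103.3]
force: [1.2, -1.6, 0.8]
gripper_width: 0.8
time_s: 21.78
ee_pos: [572.2, 69.4, 216.1]
ee_rot: [-180.0, 0.0, 103.3]
force: [1.2, -1.2, 1.4]
gripper_width: 0.8
time_s: 22.28
ee_pos: [569.9, 79.1, 216.1]
ee_rot: [-180.0, 0.0, 103.3]
force: [1.2, -0.5, 0.5]
gripper_width: 0.6
time_s: 22.78
ee_pos: [567.6, 88.8, 216.1]
ee_rot: [-180.0, 0.0, 103.3]
force: [0.2, -0.9, 0.9]
gripper_width: 0.8
top [41.53581125 42.5656417  43.6020199 ] ((71.66844177246094, 0.5275230407714844), (90.75275421142578, 39.848365783691406), 0.04803590476512909)
slot -18.505942582374406 19.60806193623128
flap 0 
22.825 [567.50335806  89.09880351 216.12016644] [-1.79998029e+02 -9.98268546e-03  1.03298139e+02] [ 0.66378202 -0.83565943 -0.24025044] 0.4726585195844108 disp xy 11.467492809449357 0.26567390452796097 Fd -0.9659489814500993
85 358 [5.8 6.6 7.5]
88 356 [5.8 6.6 7.3]
91 356 [5.7 6.6 7.3]
94 333 [5.7 6.6 7.5]
97 339 [5.7 6.6 7.5]
100 352 [5.8 6.5 7.4]
103 357 [5.8 6.7 7.5]
106 350 [5.9 6.7 7.5]
109 586 [ 6.   7.5 29.3]
112 977 [13.3 39.1 41.2]
115 466 [39.6 40.5 41.5]
118 2 [38.8 39.1 39.3]
121 0 
124 232 [5.8 6.6 7.5]
127 761 [ 6.1 13.1 37.6]
130 1213 [13.  34.3 41.1]
133 467 [39.8 40.6 41.5]
136 262 [39.7 40.5 41.4]
139 0 
142 0 
145 0 
148 180 [5.8 6.8 7.6]
151 305 [5.7 6.7 7.6]
154 300 [5.9 6.7 7.7]
157 293 [5.7 6.6 7.5]
160 244 [5.6 6.5 7.4]
163 1 [4.9 4.9 4.9]
```

View pics/w10.png

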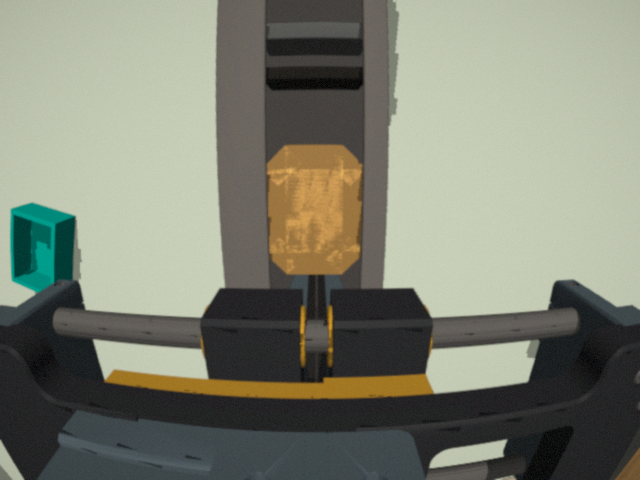

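```bash
python3 -m jog '[[0,0.0025,0,0,0,0,0],[0,0.0025,0,0,0,0,0],[0,0.0025,0,0,0,0,0],[0,0.0025,0,0,0,0,0]]';python3 -m jog '[[0,0.0025,0,0,0,0,0],[0,0.0025,0,0,0,0,0],[0,0.002,0,0,0,0,0],[0,0.001,0,0,0,0,0]]';python3 -m jog '[[0,0.001,0,0,0,0,0],[0,0.001,0,0,0,0,0],[0,0.001,0,0,0,0,0],[0,0.001,0,0,0,0,0]]'; python3 -m jog '[[0,0.001,0,0,0,0,0],[0,0.001,0,0,0,0,0],[0,0.001,0,0,0,0,0]]'; python3 -m jog '[[0,0.001,0,0,0,0,0],[0,0.001,0,0,0,0,0]]'
```

```text
time_s: 23.38
ee_pos: [565.3, 98.6, 216.1]
ee_rot: [-180.0, -0.0, 103.3]
force: [0.3, 0.1, 0.2]
gripper_width: 0.3
time_s: 23.88
ee_pos: [563.4, 106.3, 216.1]
ee_rot: [-180.0, 0.0, 103.3]
force: [-0.1, -1.6, 0.5]
gripper_width: 0.3
time_s: 24.38
ee_pos: [562.6, 110.1, 216.1]
ee_rot: [-180.0, 0.0, 103.3]
force: [0.6, -0.1, 0.4]
gripper_width: 0.5
time_s: 24.75
ee_pos: [561.9, 113.1, 216.1]
ee_rot: [-180.0, 0.0, 103.3]
force: [0.9, -1.1, 0.5]
gripper_width: 0.4
time_s: 25.0
ee_pos: [561.4, 115.0, 216.1]
ee_rot: [-180.0, 0.0, 103.3]
force: [0.2, -1.9, 0.4]
gripper_width: 0.8
```

```bash
for i in 1; do python3 -m jog '[[0,0.001,0,0,0,0,0],[0,0.001,0,0,0,0,0]]'; python3 -m jog '[[0,0.001,0,0,0,0,0]]';  python3 -m jog '[[0,0.001,0,0,0,0,0]]'; python3 -m jog '[[0,0.001,0,0,0,0,0]]'; done
```

```text
time_s: 25.25
ee_pos: [561.1, 116.8, 216.2]
ee_rot: [180.0, 0.0, 103.3]
force: [1.0, -3.4, -1.0]
gripper_width: 0.5
time_s: 25.38
ee_pos: [560.9, 117.6, 216.2]
ee_rot: [180.0, 0.1, 103.3]
force: [1.1, -2.9, 0.9]
gripper_width: 0.3
time_s: 25.5
ee_pos: [560.7, 118.3, 216.3]
ee_rot: [180.0, 0.1, 103.3]
force: [1.7, -7.0, 1.5]
gripper_width: 0.5
time_s: 25.62
ee_pos: [560.6, 119.0, 216.3]
ee_rot: [180.0, 0.1, 103.4]
force: [1.2, -8.9, 1.1]
gripper_width: 0.6
```

```bash
python3 -m jog '[[0,0.001,0,0,0,0,0]]';  python3 -m jog '[[0,0.0006,0,0,0,0,0]]'; python3 -m jog '[[0,0,0,0,0,0,0]]'
```

```text
time_s: 25.75
ee_pos: [560.4, 119.7, 216.4]
ee_rot: [180.0, 0.2, 103.4]
force: [2.0, -8.7, 1.4]
gripper_width: 0.4
time_s: 25.88
ee_pos: [560.3, 120.1, 216.4]
ee_rot: [180.0, 0.2, 103.4]
force: [1.9, -10.3, 1.7]
gripper_width: 0.2
time_s: 26.0
ee_pos: [560.3, 120.1, 216.4]
ee_rot: [180.0, 0.2, 103.4]
force: [2.7, -9.2, 1.3]
gripper_width: 0.3
```

```bash
python3 -m jog '[[0,0.001,0,0,0,0,0]]';  python3 -m jog '[[0,0.0005,0,0,0,0,0],[0,0,0,0,0,0,0]]'; python3 -m jog '[[0,0,0,0,0,0,0],[0,0,0,0,0,0,0]]'; python3 look.py w11
```

```text
time_s: 26.12
ee_pos: [560.2, 120.8, 216.4]
ee_rot: [180.0, 0.2, 103.4]
force: [3.2, -11.0, 1.8]
gripper_width: 0.5
time_s: 26.38
ee_pos: [560.1, 121.1, 216.4]
ee_rot: [180.0, 0.2, 103.4]
force: [1.6, -11.8, 1.2]
gripper_width: 0.4
time_s: 26.62
ee_pos: [560.1, 121.1, 216.4]
ee_rot: [180.0, 0.2, 103.4]
force: [2.8, -10.6, 1.9]
gripper_width: 0.3
top [41.56601896 42.6747993  43.70586827] ((89.18099975585938, 0.6328468322753906), (61.066986083984375, 40.04286575317383), 0.21751706302165985)
slot -18.405418685545467 19.646022385009108
flap 18 2.435224346757571
26.675 [560.06881372 121.09246561 216.44913538] [179.96853993   0.24315565 103.38606174] [  3.53808457 -11.32657479   2.06005919] 0.42213567262948015 disp xy 44.31336380085428 0.1406818302005151 Fd -11.836718712166961
```

View pics/w11.png

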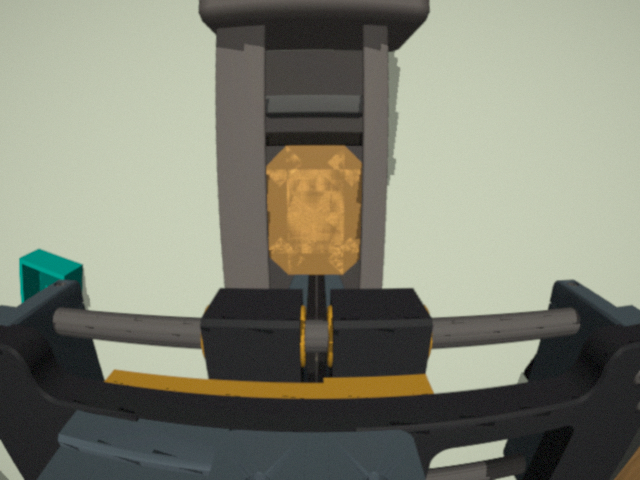

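```bash
python3 -m jog '[[0,-0.001,0,0,0,0,0],[0,-0.001,0,0,0,0,0],[0,-0.001,0,0,0,0,0],[0,-0.001,0,0,0,0,0],[0,-0.001,0,0,0,0,0],[0,-0.001,0,0,0,0,0],[0,-0.001,0,0,0,0,0],[0,-0.001,0,0,0,0,0],[0,-0.004,0,0,0,0,0],[0,-0.006,0,0,0,0,0],[0,0,0,0,0,0,0],[0,0,0,0,0,0,0]]'; python3 look.py w12;  python3 -m jog '[[0,0,0,-0.01,0,0,0],[0,0,0,-0.03,0,0,0],[0,0,0,-0.04,0,0,0],[0,0,0,-0.04,0,0,0],[0,-0.05,0,-0.03,0,0,0],[0,-0.05,0,0,0,0,0],[0,0,0,0,0,0,0],[0,0,0,0,0,0,0]]'; python3 look.py w13; python3 - <<'E'
from h import *
f=vision.grab_frame("scene"); cv2.imwrite("pics/s13.png",cv2.resize(f["color"][120:360,200:520],None,fx=2.4,fy=2.4))
E
```

```text
time_s: 28.18
ee_pos: [563.7, 105.2, 216.1]
ee_rot: [-180.0, -0.0, 103.3]
force: [0.9, -0.9, -0.1]
gripper_width: 0.3
top [41.49818421 42.58098606 43.6301067 ] ((85.01498413085938, 0.5177536010742188), (40.03630447387695, 57.64447784423828), 89.85868072509766)
slot -18.48052850323175 19.636868697717706
flap 0 
28.225 [563.67554471 105.28168454 216.10766136] [-1.79994086e+02 -9.57321385e-04  1.03284224e+02] [0.39450329 0.30914796 0.60771205] 0.26737499857307484 disp xy 28.09691817737048 0.2679534634466012 Fd 0.21010088579349095
time_s: 29.22
ee_pos: [586.4, 8.3, 366.3]
ee_rot: [-180.0, -0.0, 103.3]
force: [0.1, -0.1, -0.5]
gripper_width: 0.6
top [41.16953007 42.58230938 43.91833262] ((85.66290283203125, 0.16953086853027344), (58.12870788574219, 38.439815521240234), 0.05043868348002434)
slot -19.02562993567513 19.453490256275145
lead [-29.01075146 -25.04708234] [24.92441069 28.62244813]
flap 138 0.572412468512413
29.275 [586.35000898   8.7605161  366.1508497 ] [-1.79978130e+02 -3.51777204e-02  1.03320926e+02] [ 0.30036616  0.10709637 -0.4614203 ] 0.47469947871688994 disp xy -71.05169827177721 0.4063133149342433 Fd 0.03512477145280102
```

View pics/w13.png

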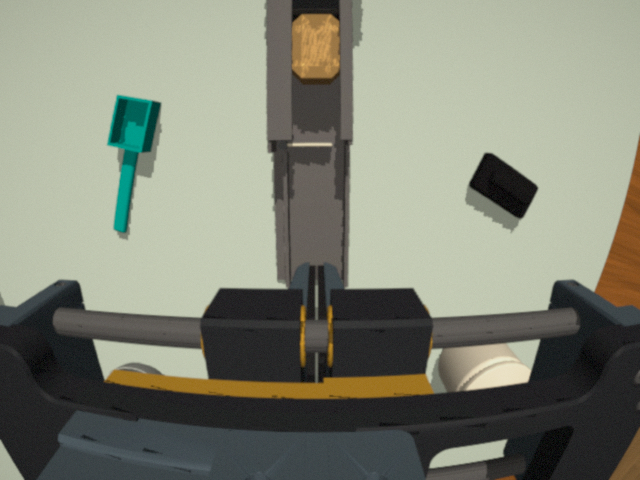

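View pics/s13.png

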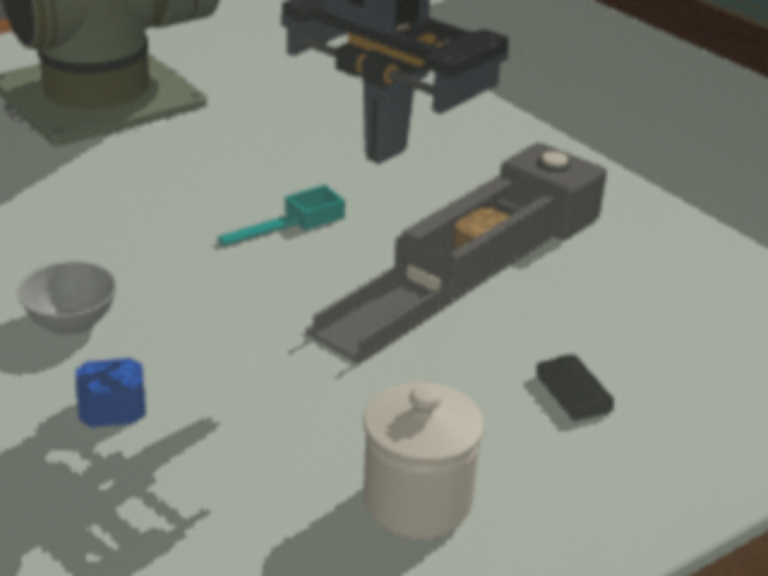

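```bash
python3 -c "
from workcell import ticket; print(ticket.job_done())"
```

```text
the job is handed in; nothing more can be done
None
```

The feed block is in the dispenser's magazine with the flap shut behind it, and the job was handed in at about 29 s of the 67 s allowed. No verdict was reported.

- **Laying in:** I gripped the block by its flat ends and laid it in the lead-in, measured 69 mm before the flap and 0.1 mm off the centre line. I then let go and lifted clear.
- **Pushing:** I pushed with closed fingers over the flap. The buffer's face was at about x = 111 to 112 mm.
- **Force:** I pressed to about 12 N and held it for roughly 0.5 s. The highest wrist reading along the chute, taken at the end of each move, was about 12 N against the 20 N limit. The force is not logged between those readings.
- **Last checks after easing off:**
  - The block's centre was about 85 mm beyond the flap and 0.2 to 0.5 mm off the centre line, with its top at 42.6 mm, so it lies flat.
  - The flap showed straight across the chute in the wrist picture, at x ≈ 0.6 mm.
  - The bowl, jar, scoop and glass cleaner look unmoved in the pictures, though I did not measure their final positions.
  - The fingers were about 175 mm above the shelf with no contact force.
- **Disagreement:** The three cameras differed by about 1 to 2 mm on the chute's centre line. I used the wrist camera's values.

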